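Hang the lift-off guard gate on its two pintle pins

TASK

Close up the deburring nest: take the mesh gate with the two ring knuckles out of its rack and hang it on the hinge post, both knuckles lowered fully down onto the two pintle pins, with the gate upright and closed straight across the nest's open front (its side without a wall, from hinge post to stub). Leave the look-alike solid panel (flat ears, no rings) standing in its own rack.

Things in the scene. Friction and masses are not known exactly. Their poses are not given: they have to be found in the camera images.
- leaf_lug (a point): Centre of the grip lug (60 long, 14 thick, 35 mm high) on top of the loose mesh gate, 0.5 kg; pinch its 14 mm from above. Frame under it 170 long, 14 thick, 150 mm high; this point is 167.5 mm above its lower edge. y along the gate, knuckles at the -y end, z up. It stands upright in a slotted rack, lower edge 10 mm above the table; lift it straight up 50 mm or more to clear the slots.
- leaf_eye (a point): Centre of the underside of the gate's upper ring knuckle, 115 mm along -y and 37.5 mm below leaf_lug; same axes. Rings: bore 28, outside 38, height 12 mm. The lower ring is 110 mm straight below, its underside 20 mm above the gate's lower edge.
- guard_pin (a point): Foot of the upper pintle pin, on its axis, on top of its bracket (10 mm thick, 36 mm wide); leaf_eye comes here when the gate is home. Pin 30 mm tall, tapering from 22 to 8 mm at the tip. Height 160 mm. Fixed nest: y along its front, -x out of the front, post (172 mm) at -y. Closed gate: its axes lie along these. Apart from post, brackets and pins the nest is under 80 mm high.
- guard_pin_low (a point): Foot of the lower pin, same size, 110 mm straight below guard_pin, 50 mm above the table. Bring the gate in sideways (say from the front) held 32 to 86 mm above its home height, so that the lower ring passes over this pin's tip and under the upper bracket; then lower. Home, the gate's lower edge is 30 mm above the table. A 60 mm high stub ends the front at +y.
- spare_lug (a point): Centre of the same kind of lug on the look-alike panel in the other rack: same frame size and axes, but solid sheet with two flat ears in place of rings. At least 120 mm from the gate's lug; the two may stand in either rack. Leave it there.

How it is judged:
By the outcome, as a careful person would: the job done as asked, in the order asked, and still so for the second after the job is handed in, with the robot touching nothing.
It also fails if it takes over 45 s, if anything falls off the work surface, if the arm or the gripper's body presses on something with over 40 N, if the wrist force passes 120 N, or if a joint passes its speed limit or range.

ROBOT

A 7-joint arm with a two-finger parallel gripper is mounted at the origin on the work surface. World frame = base frame: x ahead of the robot, y to its left, z up, the work surface at z = 0. Lengths are in m, angles in rad, forces in N, time in s.
With the tool pointing down it reaches from about 0.35 to 0.9 m from the base axis. Payload 8.1 kg.
Tool frame: the origin (TCP) lies at the very end of the fingers, on their centre line; the grasp point (between the pads) lies 19 mm behind it; z points along the fingers, y is the line along which they close (so a half turn about z gives the same grasp; the last joint's range is limited). The gripper opens to 92 mm and grips with 3 to 60 N. Pads are 19 mm wide; open, the fingers measure 130 mm over their backs; the gripper's body (75 mm by 190 mm) begins 47 mm behind the grasp point.
Start: joints at [-1.369, 0.434, 0.025, 1.573, -0.012, 1.134, -0.075], TCP at [0.188, 0.596, 0.227] pointing down, gripper open.
Joint ranges: [-2.62, 2.62], [-0.44, 2.09], [-1.27, 1.32], [0.08, 2.57], [-1.32, 4.46], [0.12, 2], [-2.74, 2.74]. Speed limits (rad/s): [2.22, 2.22, 3.01, 3.01, 3.14, 3.14, 3.14].

INTERFACE

Orientations are given as a rotation vector (axis times angle).
In Python, from cell import readout, cams, job gives the robot as it stands.
- The arm moves only by the tool drive_tool, never from a script. Its argument "commands" is a list of rows, each a list of 3 entries, a list of its own where there are three numbers: the turn, a rotation vector about the tool's x, y, z in rad, then the shift along the tool's x, y, z in cm, then the gripper's target within -1 to 1 (fully open at 1, half-way at 0, shut at -1). A call has 1 to 20 rows; each row is the pose to reach, as a shift and turn from the pose commanded when the call began, along the tool's axes at that moment; what a row does not reach only later rows make up. A row lasts 1/12 s, in which the tool goes at most 41.7 mm and 7.16 degrees, less where a joint would pass 70% of its speed; a pose out of reach is approached as far as the arm can. A call with a gripper value outside its range is refused whole. The fingers move at their own pace and stop on an object; "newtons" is the grip in N (left out, the last holds). Time passes only in rows, so rows that repeat a pose let the fingers close. It gives the time, the measured TCP pose, the force, the opening and the grip force at its end, in the units of the state.
- readout.observe(): the state, without advancing time (a new reading comes with each control period).
- cams.get_image(name): name is "scene" or "top" or "wrist"; returns the picture (480x640x3 uint8, blue, green, red); there is no depth.
- cams.camera_info(name): a dict with "camera_matrix" (3x3 intrinsics, pixels), "k1" (the pictures are not rectified: a ray, as slopes to the right and down, at radius r is drawn at 1 + k1 r^2 times it, then the intrinsics apply), "R" (3x3) and "t" (3): a world point X has camera coordinates R X + t. Camera axes: x right, y down, z forward; pixel columns grow to the right and rows downward; lengths in m; the calibration is good to about 2 mm. A picture is of the moment at which its call begins: read the wrist's pose just before it. camera_info takes no time and is no camera call; for the wrist camera it gives the pose at the moment of the call.
- job.sign_off(): hands the job in; it is judged then, once.
The state is a dict: "clock": time; "joints": joint angles; "dq": joint speeds; "joint_efforts": joint torques, N m; "position": TCP position; "ee_rot": TCP orientation; "force": force on the tool from outside, world axes, zero at the start; "ft_torque": the same for the moment, N m; "width": opening from 0.0 (shut) to 1.0 (fully open); "gripper_force": force on a finger pad.
Only numpy, scipy, OpenCV 4.12 (cv2) and the standard library are available. Lean on these libraries where they do the work, as an engineer would, in place of code of your own. Each camera call takes 0.05 s, during which the arm holds its last target. There are 200 camera calls.

## Working session

There is one attempt and no reset: what is moved stays moved. The work goes in short steps, Python scripts to look and compute and a tool call to move; the robot and the scene stay as the last step left them, time stands still between calls to the robot, and variables do not carry over. Pictures are saved under pics/ and viewed, at most 10 in all, crops included, and the job is handed in when it is done.

Besides the shell and the picture viewer there is one more tool, called after "Emit:" as a command line: name --argument value ..., lists and objects as JSON in quotes. drive_tool: Moves the arm, as the interface text tells. Its arguments: {"type":"object","properties":{"commands":{"type":"array"},"newtons":{"type":"number"}},"required":["commands"]}

```bash
mkdir -p pics; ls; python3 - <<'E'
from cell import readout,cams
import cv2,numpy as np
s=readout.observe();print({k:np.round(v,3).tolist() for k,v in s.items()})
for n in("scene","top"):
    cv2.imwrite(f"pics/{n}0.png",cams.get_image(n))
    i=cams.camera_info(n);print(n,np.round(i["camera_matrix"],1).tolist(),i["k1"],np.round(i["R"],3).tolist(),np.round(i["t"],3).tolist())
E
```

```text
pics
{'clock': 0.0, 'joints': [-1.369, 0.435, 0.025, 1.574, -0.012, 1.134, -0.075], 'dq': [0.001, 0.001, -0.001, -0.001, -0.0, 0.001, 0.001], 'joint_efforts': [0.0, -66.785, 0.984, -31.444, -0.061, 0.043, 0.0], 'position': [0.187, 0.596, 0.226], 'ee_rot': [-0.477, -3.105, 0.003], 'force': [0.214, -0.23, -0.357], 'ft_torque': [-0.034, -0.016, -0.018], 'gripper_force': 0.0, 'width': 1.001}
scene [[458.4, 0.0, 324.7], [0.0, 458.4, 240.2], [0.0, 0.0, 1.0]] -0.025765494264559867 [[0.78, 0.625, 0.024], [0.389, -0.455, -0.801], [-0.49, 0.635, -0.598]] [-0.408, -0.091, 1.312]
top [[478.7, 0.0, 318.0], [0.0, 478.7, 242.3], [0.0, 0.0, 1.0]] -0.04038692769011502 [[0.051, -0.999, 0.0], [-0.971, -0.049, -0.234], [0.233, 0.011, -0.972]] [-0.032, 0.549, 0.891]
```

View pics/scene0.png

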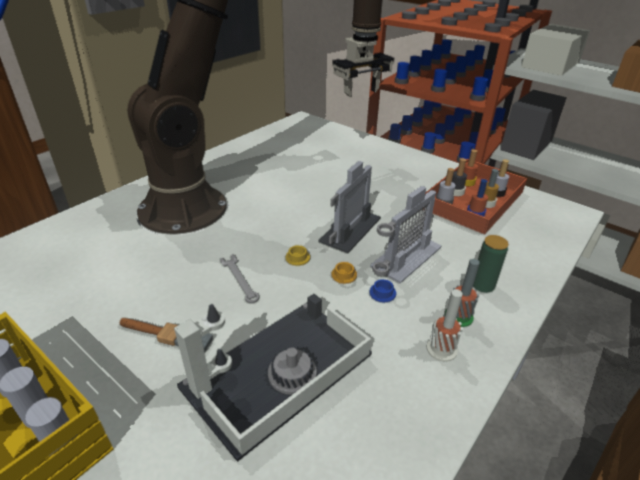

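View pics/top0.png

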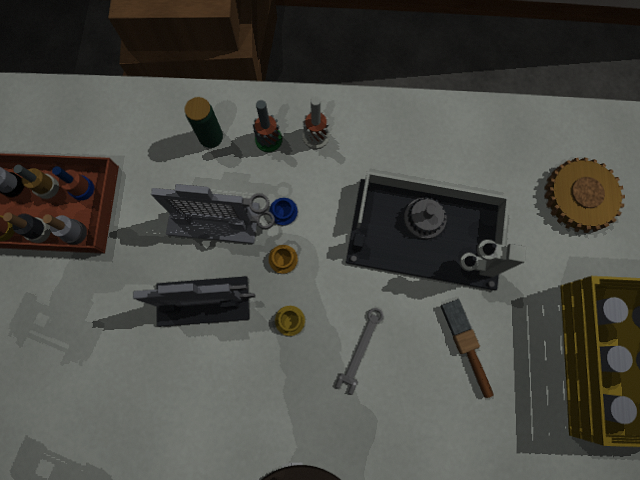

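The scene view shows the mesh gate at about (410,230) with rings at (385,230) and (380,269), the spare at (350,205), and pins at (212,312) and (221,357). In the top view the gate's rings are near (260,210) and the pins near (470,262) and (489,248). Next I'll enlarge these areas.

```bash
python3 - <<'E'
import cv2,numpy as np
t=cv2.imread("pics/top0.png");s=cv2.imread("pics/scene0.png")
def c(im,x,y,w,h,k):
    return cv2.resize(im[y:y+h,x:x+w],None,fx=k,fy=k,interpolation=cv2.INTER_CUBIC)
# top: gate 140..290 x170..260 ; pins 340..530 x165..295
a=c(t,140,170,160,75,5)      #800x375
b=c(s,365,180,80,110,2)
cv2.imwrite("pics/c1.png",np.vstack([c(t,140,175,160,60,5),c(t,400,230,160,60,5)]))
cv2.imwrite("pics/c2.png",np.hstack([c(s,365,180,80,110,5),c(s,165,295,80,110,5)]))
E
```

```text
(no output)
```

View pics/c1.png

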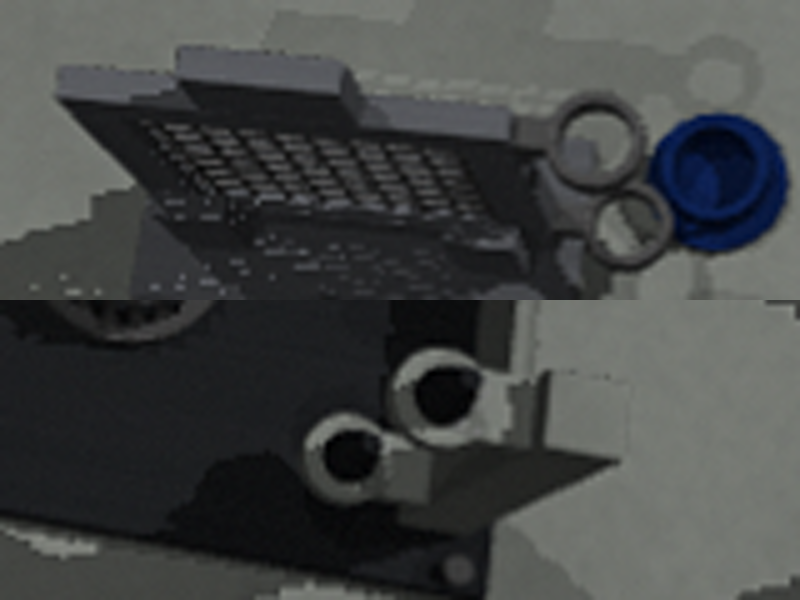

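View pics/c2.png

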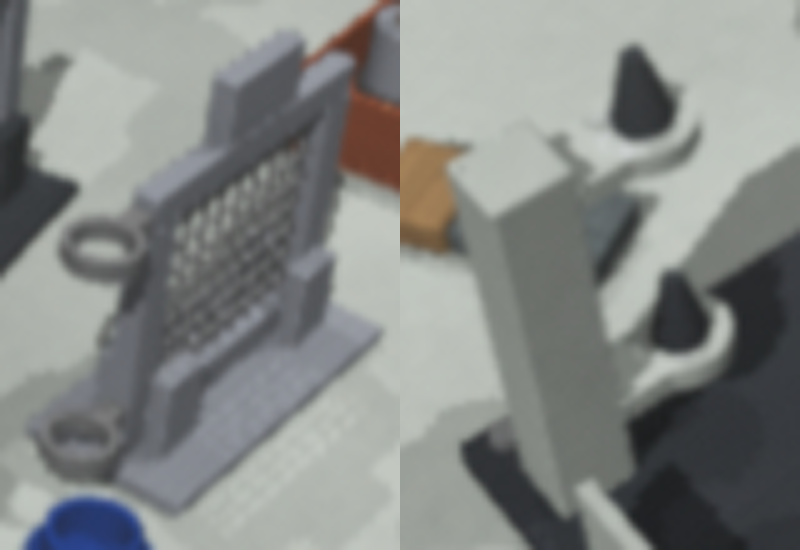

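The enlarged crops clearly show the lug top centre at top px (192.4,189.4), the ring centres at (260,203) and (266.4,220), and the pin feet at about (487.6,249) and (470.6,261). Scene pin tips are at (211.4,304.4) and (219.4,349.4). Now I'll project these onto their known heights.

```bash
cat > h.py <<'E'
import numpy as np,cv2
from cell import readout,cams
from scipy.spatial.transform import Rotation as Ro
def ray(info,uv):
    K=np.array(info["camera_matrix"]);R=np.array(info["R"]);t=np.array(info["t"])
    D=np.array([info["k1"],0,0,0,0.])
    p=cv2.undistortPoints(np.array([[uv]],float),K,D)[0,0]
    return -R.T@t,R.T@np.array([p[0],p[1],1])
def at(info,uv,z):
    c,d=ray(info,uv);return c+d*(z-c[2])/d[2]
def proj(info,X):
    K=np.array(info["camera_matrix"]);D=np.array([info["k1"],0,0,0,0.])
    return cv2.projectPoints(np.array(X,float).reshape(-1,3),cv2.Rodrigues(np.array(info["R"]))[0],np.array(info["t"]),K,D)[0][:,0]
E
python3 - <<'E'
from h import *
T=cams.camera_info("top");S=cams.camera_info("scene")
def c1(x,y):return (140+x/5,175+y/5)
def c1b(x,y):return (400+x/5,230+(y-300)/5)
def g(x,y):return (365+x/5,180+y/5)
def p(x,y):return (165+(x-400)/5,295+y/5)
for n,i,uv,z in [("lug top",T,c1(262,72),.195),("fr L",T,c1(58,82),.16),("fr R",T,c1(512,123),.16),("ringU",T,c1(600,140),.152),("ringL",T,c1(632,226),.042),
("pinU T",T,c1b(438,396),.16),("pinL T",T,c1b(350,453),.05),
("lug S",S,g(262,58),.195),("ringU S",S,g(103,242),.152),("ringL S",S,g(80,430),.042),
("tipU S",S,p(632,47),.19),("tipL S",S,p(672,272),.08),("footU S",S,p(641,125),.16),("footL S",S,p(681,340),.05),
("post T a",T,c1b(548,372),.172),("post T b",T,c1b(628,388),.172),("postTc",T,c1b(617,462),.172),
("base frontR",T,(497,288),0.004),("base frontL",T,(346,264),.004),("stub",T,(350,259),.0)]:
    print(n,np.round(at(i,uv,z),4))
E
```

```text
lug top [0.6031 0.2211 0.195 ]
fr L [0.6077 0.3069 0.16  ]
fr R [0.6    0.1371 0.16  ]
ringU [0.5977 0.1055 0.152 ]
ringL [0.5965 0.105  0.042 ]
pinU T [ 0.5293 -0.3103  0.16  ]
pinL T [ 0.5306 -0.3126  0.05  ]
lug S [0.6103 0.2188 0.195 ]
ringU S [0.604  0.1036 0.152 ]
ringL S [0.6019 0.1083 0.042 ]
tipU S [ 0.5308 -0.3108  0.19  ]
tipL S [ 0.5316 -0.3111  0.08  ]
footU S [ 0.5348 -0.3152  0.16  ]
footL S [ 0.536  -0.3152  0.05  ]
post T a [ 0.5371 -0.3458  0.172 ]
post T b [ 0.5327 -0.3743  0.172 ]
postTc [ 0.5056 -0.3691  0.172 ]
base frontR [ 0.4847 -0.3827  0.004 ]
base frontL [ 0.5201 -0.0648  0.004 ]
stub [ 0.5321 -0.0731  0.    ]
```

```bash
cat >> h.py <<'E'
def delta(pos,yaw,cur=None):
    """shift (cm) and turn (tool axes) to TCP pos with tool pointing down, tool y at world yaw (deg, mod 180)"""
    s=readout.observe();R0=Ro.from_rotvec(s["ee_rot"])
    best=None
    for k in(0,180):
        a=np.radians(yaw+k);y=np.array([np.cos(a),np.sin(a),0]);z=np.array([0,0,-1.])
        R=Ro.from_matrix(np.c_[np.cross(y,z),y,z]);r=(R0.inv()*R).as_rotvec()
        if best is None or np.linalg.norm(r)<np.linalg.norm(best):best=r
    print("turn",np.round(best,3),"shift cm",np.round(R0.inv().apply(np.array(pos)-s["position"])*100,2),"q",np.round(s["joints"],2))
E
python3 - <<'E'
from h import *
delta([.606,.2205,.27],-2.6)
E
```

```text
turn [-1.000e-03  1.000e-03  1.311e+00] shift cm [-51.19 -23.24  -4.36] q [-1.37  0.44  0.02  1.57 -0.01  1.13 -0.08]
```

Emit:
drive_tool --commands '[[[0, 0, 1.311], [-51.2, -23.2, -4.4], 1], [[0, 0, 1.311], [-51.2, -23.2, -4.4], 1], [[0, 0, 1.311], [-51.2, -23.2, -4.4], 1], [[0, 0, 1.311], [-51.2, -23.2, -4.4], 1], [[0, 0, 1.311], [-51.2, -23.2, -4.4], 1], [[0, 0, 1.311], [-51.2, -23.2, -4.4], 1], [[0, 0, 1.311], [-51.2, -23.2, -4.4], 1], [[0, 0, 1.311], [-51.2, -23.2, -4.4], 1], [[0, 0, 1.311], [-51.2, -23.2, -4.4], 1], [[0, 0, 1.311], [-51.2, -23.2, -4.4], 1], [[0, 0, 1.311], [-51.2, -23.2, -4.4], 1], [[0, 0, 1.311], [-51.2, -23.2, -4.4], 1], [[0, 0, 1.311], [-51.2, -23.2, -4.4], 1], [[0, 0, 1.311], [-51.2, -23.2, -4.4], 1], [[0, 0, 1.311], [-51.2, -23.2, -4.4], 1], [[0, 0, 1.311], [-51.2, -23.2, -4.4], 1], [[0, 0, 1.311], [-51.2, -23.2, -4.4], 1], [[0, 0, 1.311], [-51.2, -23.2, -4.4], 1], [[0, 0, 1.311], [-51.2, -23.2, -4.4], 1], [[0, 0, 1.311], [-51.2, -23.2, -4.4], 1]]'

```text
clock: 1.77
position: [0.6056, 0.2224, 0.2707]
ee_rot: [-2.268, -2.173, -0.0]
force: [0.2, 0.1, 0.3]
width: 0.998
gripper_force: 0.0
```

```bash
python3 - <<'E'
from h import *
i=cams.camera_info("wrist");im=cams.get_image("wrist");cv2.imwrite("pics/w1.png",im)
s=readout.observe();print(np.round(s["position"],4),np.round(s["ee_rot"],3),s["clock"],np.round(s["joints"],2))
import json;json.dump({k:np.array(v).tolist() for k,v in i.items()},open("w1.json","w"))
print(proj(i,[[.606,.2205,.195],[.602,.105,.152]]))
delta([.606,.2205,.1585],-2.6)
E
```

```text
[0.6057 0.2222 0.2708] [-2.269 -2.172 -0.   ] 1.8167 [-0.73  0.46  0.46  1.48 -0.21  1.25 -0.29]
[[321.54149115 256.22493104]
 [322.64790109 366.58399485]]
turn [-0.    -0.     0.002] shift cm [-0.17  0.04 11.23] q [-0.73  0.46  0.46  1.48 -0.21  1.25 -0.29]
```

View pics/w1.png

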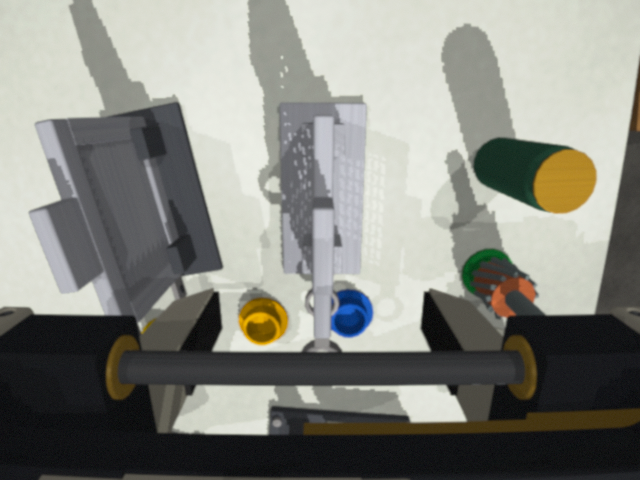

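The wrist view shows the gate edge-on. The lug runs along columns 314–333 (centre about 322.5, predicted 321.5), with its far end at row 208, so the gate is where I measured it. I'll descend and grip.

Emit:
drive_tool --commands '[[[0, 0, 0], [-0.15, 0.05, 3], 1], [[0, 0, 0], [-0.15, 0.05, 6], 1], [[0, 0, 0], [-0.15, 0.05, 8.5], 1], [[0, 0, 0], [-0.15, 0.05, 10.2], 1], [[0, 0, 0], [-0.15, 0.05, 11.2], 1], [[0, 0, 0], [-0.15, 0.05, 11.2], 1], [[0, 0, 0], [-0.15, 0.05, 11.2], 0], [[0, 0, 0], [-0.15, 0.05, 11.2], -0.4], [[0, 0, 0], [-0.15, 0.05, 11.2], -0.6], [[0, 0, 0], [-0.15, 0.05, 11.2], -1], [[0, 0, 0], [-0.15, 0.05, 11.2], -1], [[0, 0, 0], [-0.15, 0.05, 11.2], -1], [[0, 0, 0], [-0.15, 0.05, 11.2], -1], [[0, 0, 0], [-0.15, 0.05, 11.2], -1], [[0, 0, 0], [-0.15, 0.05, 11.2], -1]]' --newtons 40

```text
clock: 3.07
position: [0.6068, 0.2197, 0.1587]
ee_rot: [-2.271, -2.171, -0.0]
force: [-0.2, -0.4, 0.6]
width: 0.399
gripper_force: 0.0
```

```bash
python3 - <<'E'
from h import *
import json
i=json.load(open("w1.json"))
print("lug end",at(i,(323.5,208),.195),"frame end",at(i,(323.5,116),.16))
s=readout.observe();print(np.round(s["position"],4),np.round(s["ee_rot"],3))
E
```

```text
lug end [0.60858045 0.25224282 0.195     ] frame end [0.61104181 0.30675119 0.16      ]
[0.6068 0.2197 0.1587] [-2.271 -2.171 -0.   ]
```

Emit:
drive_tool --commands '[[[0, 0, 0], [0, 0, 0], -1], [[0, 0, 0], [0, 0, 0], -1], [[0, 0, 0], [0, 0, 0], -1], [[0, 0, 0], [0, 0, 0], -1], [[0, 0, 0], [0, 0, 0], -1], [[0, 0, 0], [0, 0, 0], -1], [[0, 0, 0], [0, 0, 0], -1], [[0, 0, 0], [0, 0, 0], -1]]' --newtons 40

```text
clock: 3.73
position: [0.6067, 0.2197, 0.1587]
ee_rot: [-2.271, -2.171, 0.0]
force: [-0.9, -0.3, 0.9]
width: 0.151
gripper_force: 40.0
```

Gripped: the opening is 0.151 × 92 = 14 mm, which matches the lug. Lifting.

Emit:
drive_tool --commands '[[[0, 0, 0], [0, 0, -1], -1], [[0, 0, 0], [0, 0, -2], -1], [[0, 0, 0], [0, 0, -3.5], -1], [[0, 0, 0], [0, 0, -5], -1], [[0, 0, 0], [0, 0, -6.5], -1], [[0, 0, 0], [0, 0, -8], -1], [[0, 0, 0], [0, 0, -9], -1], [[0, 0, 0], [0, 0, -9], -1], [[0, 0, 0], [0, 0, -9], -1]]'

```text
clock: 4.48
position: [0.6068, 0.2197, 0.2491]
ee_rot: [2.271, 2.171, 0.001]
force: [-0.3, -0.7, -6.0]
width: 0.152
gripper_force: 40.0
```

```bash
python3 - <<'E'
from h import *
s=readout.observe();p=s["position"];R=Ro.from_rotvec(s["ee_rot"]);y=R.apply([0,1,0]);print(p,np.degrees(np.arctan2(y[1],y[0])),s["force"])
a=np.radians(6.4)
# lug centre ahead of TCP by 2 mm along gate y; target lug at pin+115mm
lug=np.array([.531,-.311])+.115*np.array([np.sin(a),np.cos(a)])
t=lug-.002*np.array([np.sin(a),np.cos(a)])
print("home tcp",t)
delta([t[0]-.075*np.cos(a),t[1]+.075*np.sin(a),p[2]],-6.4)
E
```

```text
[0.60679737 0.21973925 0.24908016] -2.578328209850677 [-0.27541528 -0.74270394 -6.02349116]
home tcp [ 0.54359599 -0.19870423]
turn [ 0.001 -0.     0.067] shift cm [-4.159e+01 -1.191e+01 -2.000e-02] q [-0.73  0.47  0.46  1.51 -0.22  1.21 -0.28]
```

Emit:
drive_tool --commands '[[[0, 0, 0.004], [-1, -0.29, 0], -1], [[0, 0, 0.008], [-3, -0.86, 0], -1], [[0, 0, 0.01], [-6, -1.72, 0], -1], [[0, 0, 0.015], [-9, -2.6, 0], -1], [[0, 0, 0.02], [-12, -3.4, 0], -1], [[0, 0, 0.025], [-15, -4.3, 0], -1], [[0, 0, 0.03], [-18, -5.2, 0], -1], [[0, 0, 0.035], [-21, -6, 0], -1], [[0, 0, 0.04], [-24, -6.9, 0], -1], [[0, 0, 0.045], [-27, -7.7, 0], -1], [[0, 0, 0.05], [-30, -8.6, 0], -1], [[0, 0, 0.055], [-33, -9.5, 0], -1], [[0, 0, 0.06], [-36, -10.3, 0], -1], [[0, 0, 0.065], [-38.5, -11, 0], -1], [[0, 0, 0.067], [-40.5, -11.6, 0], -1], [[0, 0, 0.067], [-41.6, -11.9, 0], -1], [[0, 0, 0.067], [-41.6, -11.9, 0], -1], [[0, 0, 0.067], [-41.6, -11.9, 0], -1]]'

```text
clock: 5.98
position: [0.4678, -0.1912, 0.248]
ee_rot: [-2.344, -2.09, 0.001]
force: [0.0, 0.3, -5.8]
width: 0.152
gripper_force: 40.0
```

```bash
python3 - <<'E'
from h import *
s=readout.observe();print(np.round(s["position"],4),np.round(s["force"],1))
def c(im,x,y,w,h,k): return cv2.resize(im[y:y+h,x:x+w],None,fx=k,fy=k,interpolation=cv2.INTER_CUBIC)
W=cams.get_image("wrist");t=cams.get_image("top");S=cams.get_image("scene")
cv2.imwrite("pics/s2.png",S);cv2.imwrite("pics/t2.png",t)
cv2.imwrite("pics/m2.png",np.hstack([c(S,150,250,200,240,2),np.vstack([c(W,120,200,400,240,1),c(t,380,200,160,96,2.5)])]))
E
```

```text
[ 0.4678 -0.1912  0.248 ] [ 0.   0.3 -5.8]Traceback (most recent call last):
  File "<stdin>", line 6, in <module>
    return _nx.concatenate(arrs, 1, dtype=dtype, casting=casting)
           ~~~~~~~~~~~~~~~^^^^^^^^^^^^^^^^^^^^^^^^^^^^^^^^^^^^^^^
ValueError: all the input array dimensions except for the concatenation axis must match exactly, but along dimension 0, the array at index 0 has size 460 and the array at index 1 has size 480
```

```bash
python3 - <<'E'
from h import *
def c(im,x,y,w,h,k): return cv2.resize(im[y:y+h,x:x+w],None,fx=k,fy=k,interpolation=cv2.INTER_CUBIC)
t=cv2.imread("pics/t2.png");S=cv2.imread("pics/s2.png")
cv2.imwrite("pics/m2.png",np.hstack([c(S,150,230,160,200,3)[:600,:400],c(t,420,210,100,150,4)]))
E
```

```text
(no output)
```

View pics/m2.png

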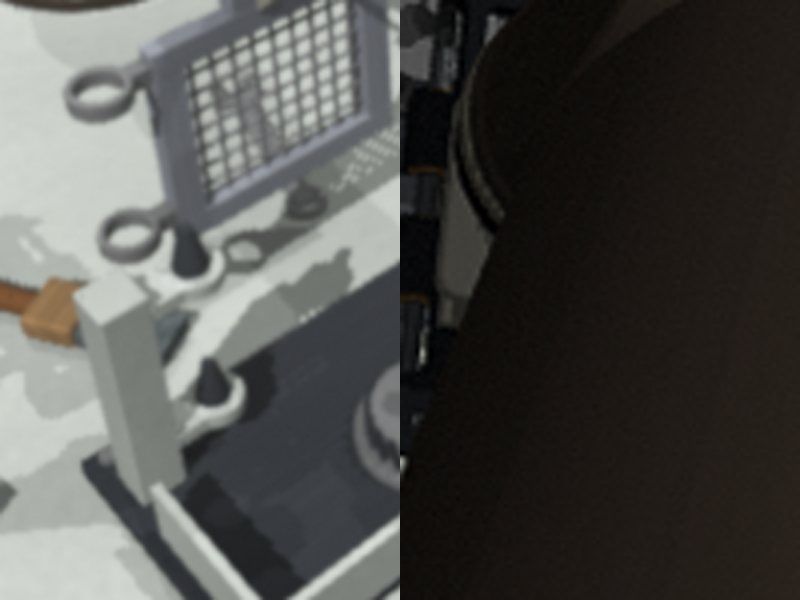

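Left half, from the scene camera: the gate hangs upright in front of the nest, with ring centres at scene px about (183.7,260) and (195,307). In the top view the arm hides everything. I'll compare the rings with the prediction.

```bash
python3 - <<'E'
from h import *
S=cams.camera_info("scene");s=readout.observe();p=s["position"]
R=Ro.from_rotvec(s["ee_rot"]);ty=R.apply([0,1,0]);yaw=np.degrees(np.arctan2(ty[1],ty[0]));print("yaw",yaw,p)
a=-np.radians(yaw);gy=np.array([np.sin(a),np.cos(a)])
dz=p[2]-.1587
print("ring pred",p[:2]-.113*gy)
for uv,z in(((150+101/3,230+91/3),.152+dz),((150+135/3,230+233/3),.042+dz)):print(np.round(at(S,uv,z),4))
# where pin tips/feet project vs seen, for candidate pin positions
for x in[(.531,-.311),(.535,-.311),(.531,-.315)]:
  print(x,np.round(proj(S,[[*x,z] for z in(.19,.16,.08,.05)]),1).tolist())
E
```

```text
yaw -6.345615785037962 [ 0.46905258 -0.18947782  0.24826   ]
ring pred [ 0.45656318 -0.3017855 ]
[ 0.4629 -0.3035  0.2416]
[ 0.4637 -0.301   0.1316]
(0.531, -0.311) [[211.4, 304.5], [213.6, 317.5], [219.2, 349.2], [221.1, 360.1]]
(0.535, -0.311) [[213.0, 305.7], [215.2, 318.6], [220.7, 350.4], [222.6, 361.3]]
(0.531, -0.315) [[209.4, 305.9], [211.8, 318.8], [217.4, 350.6], [219.4, 361.5]]
```

Emit:
drive_tool --commands '[[[0, 0, 0], [-0.1, 0.7, 0], -1], [[0, 0, 0], [-0.1, 2, 0], -1], [[0, 0, 0], [-0.1, 3.5, 0], -1], [[0, 0, 0], [-0.1, 5, 0], -1], [[0, 0, 0], [-0.1, 6.3, 0], -1], [[0, 0, 0], [-0.1, 7.1, 0], -1], [[0, 0, 0], [-0.1, 7.4, 0], -1], [[0, 0, 0], [-0.1, 7.4, 0], -1], [[0, 0, 0], [-0.1, 7.4, 1], -1], [[0, 0, 0], [-0.1, 7.4, 2], -1], [[0, 0, 0], [-0.1, 7.4, 2.5], -1], [[0, 0, 0], [-0.1, 7.4, 2.5], -1], [[0, 0, 0], [-0.1, 7.4, 2.5], -1]]'

```text
clock: 7.22
position: [0.5419, -0.1996, 0.2232]
ee_rot: [-2.342, -2.092, 0.001]
force: [0.1, -0.9, -5.6]
width: 0.152
gripper_force: 40.0
```

```bash
python3 - <<'E'
from h import *
def c(im,x,y,w,h,k): return cv2.resize(im[y:y+h,x:x+w],None,fx=k,fy=k,interpolation=cv2.INTER_CUBIC)
S=cams.get_image("scene");W=cams.get_image("wrist");s=readout.observe();p=s["position"]
cv2.imwrite("pics/s3.png",S)
R=Ro.from_rotvec(s["ee_rot"]);ty=R.apply([0,1,0]);a=-np.arctan2(ty[1],ty[0]);print(p,np.degrees(a),s["force"])
rg=p[:2]-.113*np.array([np.sin(a),np.cos(a)]);dz=p[2]-.1587
print("ring",rg,"undersides",.14+dz,.03+dz)
I=cams.camera_info("scene");print(np.round(proj(I,[[*rg,.152+dz],[*rg,.042+dz]]),1))
cv2.imwrite("pics/m3.png",np.hstack([c(S,180,270,80,120,5),cv2.resize(W,(400,300))[0:300].repeat(1,0) if 0 else np.vstack([cv2.resize(W,(400,300)),c(W,220,280,200,150,2)])]))
E
```

```text
[ 0.54261208 -0.1999449   0.224023  ] 6.434709007326334 [-0.18899667  0.63989849 -5.8030666 ]
ring [ 0.52994807 -0.31223302] undersides 0.20532300193283184 0.09532300193283183
[[208.2 292.3]
 [216.4 338.9]]
```

View pics/m3.png

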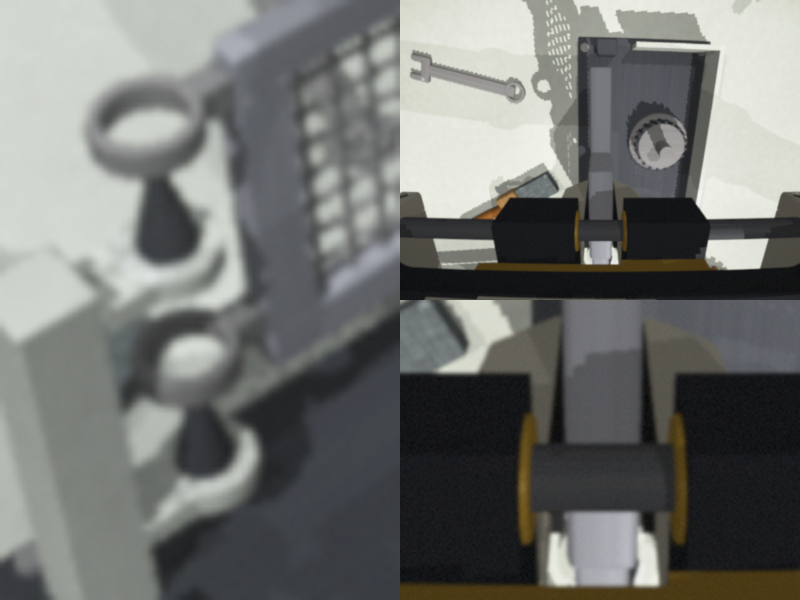

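The left half shows both rings sitting just above and concentric with the pins, within about 1–2 mm (upper ring centre (145,114) against pin axis (150,115) in the crop). The wrist view shows the gate parallel to the nest front and over the stub. I'll nudge +1.3 mm in x and lower.

Emit:
drive_tool --commands '[[[0, 0, 0], [0, 0.13, 0], -1], [[0, 0, 0], [0, 0.13, 0.7], -1], [[0, 0, 0], [0, 0.13, 1.4], -1], [[0, 0, 0], [0, 0.13, 2.1], -1], [[0, 0, 0], [0, 0.13, 2.7], -1], [[0, 0, 0], [0, 0.13, 3.2], -1], [[0, 0, 0], [0, 0.13, 3.6], -1], [[0, 0, 0], [0, 0.13, 3.6], -1], [[0, 0, 0], [0, 0.13, 3.6], -1]]'

```text
clock: 8.07
position: [0.5438, -0.2, 0.1875]
ee_rot: [-2.342, -2.093, 0.0]
force: [-0.2, -0.2, -6.5]
width: 0.153
gripper_force: 40.0
```

Emit:
drive_tool --commands '[[[0, 0, 0], [0, 0, 0.3], -1], [[0, 0, 0], [0, 0, 0.5], -1], [[0, 0, 0], [0, 0, 0.7], -1], [[0, 0, 0], [0, 0, 0.8], -1], [[0, 0, 0], [0, 0, 0.85], -1], [[0, 0, 0], [0, 0, 0.85], -1], [[0, 0, 0], [0, 0, 0.85], -1]]'

```text
clock: 8.65
position: [0.5439, -0.2, 0.1793]
ee_rot: [2.342, 2.093, 0.0]
force: [-0.4, -0.3, -5.7]
width: 0.149
gripper_force: 40.0
```

Emit:
drive_tool --commands '[[[0, 0, 0], [0, 0, 0.1], -1], [[0, 0, 0], [0, 0, 0.15], -1], [[0, 0, 0], [0, 0, 0.15], -1]]'

```text
clock: 8.9
position: [0.5443, -0.1999, 0.1784]
ee_rot: [2.342, 2.093, 0.001]
force: [-1.9, 2.6, 1.1]
width: 0.15
gripper_force: 40.0
```

```bash
python3 - <<'E'
from h import *
def c(im,x,y,w,h,k): return cv2.resize(im[y:y+h,x:x+w],None,fx=k,fy=k,interpolation=cv2.INTER_CUBIC)
S=cams.get_image("scene");W=cams.get_image("wrist");s=readout.observe();print(s["position"],s["force"])
cv2.imwrite("pics/m4.png",np.hstack([c(S,180,240,150,150,3.2)[:480,:400],c(W,250,0,320,384,1.25)[:480]]))
E
```

```text
[ 0.54427433 -0.19993885  0.17828984] [-1.34511602  2.58187687  4.18305995]
```

View pics/m4.png

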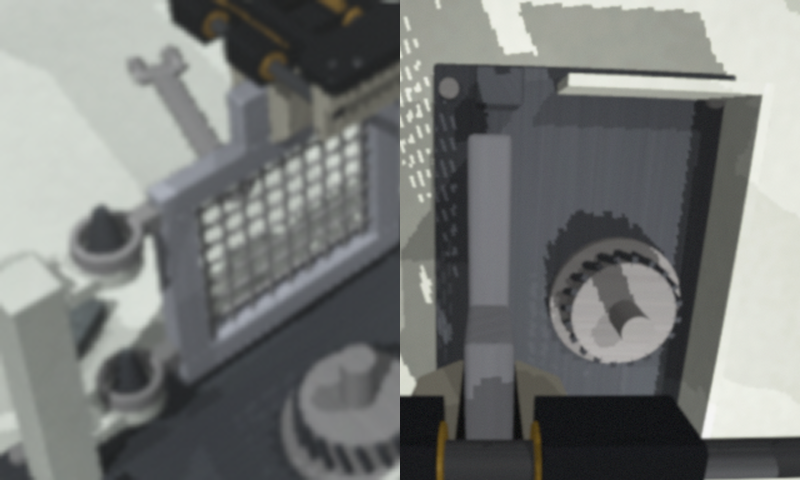

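Both rings are down around their pins, at (107,240) and (133,375) in the crop. The gate is parallel to the base edge in the wrist view and in line with the stub at (500,85). The wrist force shows the weight is now carried by the pins. Releasing and retreating upward.

Emit:
drive_tool --commands '[[[0, 0, 0], [0, 0, 0], -0.6], [[0, 0, 0], [0, 0, 0], -0.5], [[0, 0, 0], [0, 0, 0], -0.3], [[0, 0, 0], [0, 0, 0], -0.1], [[0, 0, 0], [0, 0, 0], 0], [[0, 0, 0], [0, 0, 0], 0], [[0, 0, 0], [0, 0, 0], 0], [[0, 0, 0], [0, 0, 0], 0], [[0, 0, 0], [0, 0, -1], 0], [[0, 0, 0], [0, 0, -3], 0], [[0, 0, 0], [0, 0, -6], 0], [[0, 0, 0], [0, 0, -9], 0], [[0, 0, 0], [0, 0, -12], 0], [[0, 0, 0], [0, 0, -12], 0], [[0, 0, 0], [0, 0, -12], 0]]'

```text
clock: 10.25
position: [0.5447, -0.2006, 0.3002]
ee_rot: [2.34, 2.091, 0.004]
force: [-0.2, 0.4, -1.1]
width: 0.501
gripper_force: 0.0
```

```bash
python3 - <<'E'
from h import *
def c(im,x,y,w,h,k): return cv2.resize(im[y:y+h,x:x+w],None,fx=k,fy=k,interpolation=cv2.INTER_CUBIC)
S=cams.get_image("scene");W=cams.get_image("wrist")
cv2.imwrite("pics/m5.png",np.hstack([c(S,170,150,250,300,1.6)[:480,:400],c(W,160,0,320,384,1.25)[:480]]))
E
```

```text
(no output)
```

View pics/m5.png

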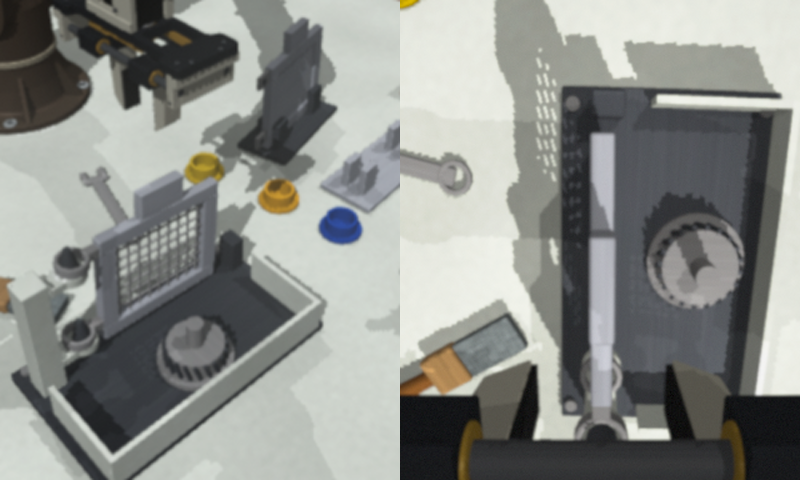

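The gate hangs on both pins, upright and closed in line with the stub. The gripper is clear and the spare is still in its rack. Handing in.

```bash
python3 -c "
from cell import job
print(job.sign_off())"
```

```text
the job is handed in; nothing more can be done
None
```

The mesh gate hangs on both pintle pins, upright and closed across the nest front, with the solid panel untouched in its rack; I handed the job in at about 10 s on the robot's clock.

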